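# Fit the clamp handle on its square spindle and close the clamp

## Robot

A 7-joint arm with a two-finger parallel gripper is mounted at the origin on the work surface. World frame = base frame: x ahead of the robot, y to its left, z up, the work surface at z = 0. Lengths are in m, angles in degrees, forces in N, time in s.
With the tool pointing down it reaches from about 0.425 to 0.95 m from the base axis. Payload 4.7 kg.
Tool frame: the origin (TCP) lies at the very end of the fingers, on their centre line; the grasp point (between the pads) lies 19 mm behind it; z points along the fingers, y is the line along which they close (so a half turn about z gives the same grasp; the last joint's range is limited). The gripper opens to 87 mm and grips with 3 to 60 N. Pads are 19 mm wide; open, the fingers measure 117 mm over their backs; the gripper's body (75 mm by 190 mm) begins 51 mm behind the grasp point.
Start: joints at [-69.666, 26.849, -2.785, 87.806, 1.381, 65.374, -4.715], TCP at [0.253, 0.626, 0.223] pointing down, gripper open.
Joint ranges: [-148.3, 148.3], [-19.14, 114.17], [-79.39, 73.82], [5.75, 140.21], [-59.74, 239.74], [12.07, 113.84], [-152.46, 152.46]. Speed limits (degrees/s): [147.25, 147.25, 180, 180, 180, 180, 180].

## Interface

Orientations are given as [roll, pitch, yaw] about the fixed x, y, z axes, in that order (R = Rz(yaw) Ry(pitch) Rx(roll)).
In Python, from bench import manip, viewer gives the robot as it stands.
- The arm moves only by the shell command python3 -m crank 'ROWS' [FORCE]. ROWS is JSON, a list of rows, each a list of 5 numbers: the finger opening in mm, from 0 to 87, then the shift along the tool's x, y, z in mm, then the turn about the tool's z in rad. In form: [[claw, tx, ty, tz, roll], ...]. A call has 1 to 12 rows; each row is the pose to reach, as a shift and turn from the pose commanded when the call began, along the tool's axes at that moment; what a row does not reach only later rows make up. A row lasts 1/12 s, in which the tool goes at most 41.7 mm and 7.16 degrees, less where a joint would pass 70% of its speed; a pose out of reach is approached as far as the arm can. A call with a gripper value outside its range is refused whole. The fingers move at their own pace and stop on an object; FORCE is the grip in N (left out, the last holds). Time passes only in rows, so rows that repeat a pose let the fingers close. It gives the time, the measured TCP pose, the force, the opening and the grip force at its end, in the units of the state.
- manip.sense(): the state, without advancing time (a new reading comes with each control period).
- viewer.camera(name): name is "scene" or "side" or "wrist"; returns a dict with "frame" (420x560x3 uint8, red, green, blue), "fovy" (degrees; the focal length in pixels is half the picture's height over the tangent of half this angle, whatever the lens; pixels are square), "cx", "cy" (the principal point, pixels), "pose" (4x4, takes a point from camera to world coordinates). Camera axes: x right, y down, z forward; pixel columns grow to the right and rows downward; lengths in m; the calibration is good to about 2 mm. A picture is of the moment at which its call begins. There is no depth.
- manip.sign_off(): hands the job in; it is judged then, once.
The state is a dict: "clock": time; "q": joint angles; "qd": joint speeds; "tau": joint torques, N m; "position": TCP position; "tcp_rot": TCP orientation; "contact_force": force on the tool from outside, world axes, zero at the start; "wrist_torque": the same for the moment, N m; "finger_gap": finger opening in m; "grip_force": force on a finger pad.
Only numpy, scipy, OpenCV 4.12 (cv2) and the standard library are available. Lean on these libraries where they do the work, as an engineer would, in place of code of your own. Each camera call takes 0.05 s, during which the arm holds its last target. There are 200 camera calls.

## Task

A lid is in glue on the sloping clamp board. Stand the red handle on the clamp's leaning square spindle, pushed fully home against the collar, then use it to turn the spindle clockwise as far as it goes, so that the orange cam points up the slope at the lid. Leave the handle fully home on the spindle and do not disturb the box, the loose lid or the brush.

Things in the scene. Friction and masses are not known exactly. Their poses are not given: they have to be found in the camera images.
- handle: Red T-handle, 160 g, upright on the table. Hub 40 x 40 x 32 mm (dark steel below) with the grip bar on top: 84 mm long (handle x), 22 wide (y), 32 high (32 to 64 mm above the underside). A square bore, 18.4 mm across with sides along x and y, 28 mm deep, opens at the centre of the underside. Origin: centre of the underside (bore mouth); z up through the bar.
- clamp: Fixed gluing cradle: a green board, 250 mm up the slope by 170 wide, rising 28 degrees towards clamp +x. Origin: on the table, 66 mm below where the spindle's axis leaves the board; z up. A wooden lid, 110 mm across, 22 high, is fixed on the board up the slope, its near edge 52 mm from the spindle's axis.
- spindle_seat (a point): Top of the spindle's dark round collar (42 mm across), on the axis, where the hub's underside must rest; it turns with the spindle. z points out along the shaft, 28 degrees from vertical, leaning to clamp -x; x and y lie along the shaft's flats. The brass shaft is 16 mm square for 18 mm above it, then tapers over 6 mm to 11 mm square. The collar stands 16 mm out of the board.
- spindle_tip (a point): The centre of the shaft's tip, 24 mm beyond spindle_seat along the shaft; same axes.
- spindle (a joint): Turn of the spindle in rad, growing clockwise as seen from above the shaft's tip. At 0 the orange cam under the collar (52 mm long) is swung aside (72 degrees anticlockwise of the direction up the slope); at the stop, 1.25, it points straight up the slope and holds the lid. Turning it takes about 0.15 N m.
- box: Open round box of thin pale wood, 110 mm across, 50 mm high, lined with paper; a bystander. Origin: centre of its underside.
- lid: Loose round lid of pale wood lying on the table, 114 mm across, 22 mm high; a bystander. Origin: centre of its underside.
- brush: Glue brush lying on the table, 200 mm long, wooden handle; a bystander. Origin: on its underside; x runs along it.
There are look-alikes about, which are no part of the job. There is more than one size of the handle; the one meant has the size given above.

How it is judged (in metres and radians):
On the way, in this order (a step that is already met when the one before it is completed fails the run):
1. the handle is fully home on the spindle (underside within 3.5 mm of the collar, within 5 mm of the axis, axes within 0.12 rad) while the spindle is not yet turned past 0.7 rad (z of handle in the frame of spindle_seat below 0.0035 m and distance between handle and spindle_seat below 0.005 m and angle between handle's own z axis and vertical below 0.8 rad and angle between the z axis of handle and the z axis of spindle_seat, either way round below 0.12 rad and value of joint spindle below 0.7 rad), for 0.1 s.
2. the spindle is turned clockwise past 1.1 rad with the handle fully home on it (z of handle in the frame of spindle_seat below 0.0035 m and distance between handle and spindle_seat below 0.005 m and value of joint spindle above 1.1 rad), for 0.1 s.
At the end, for the whole second after the job is handed in: The spindle is turned past 1.1 rad (its stop is at 1.25), and the handle sits at rest on it, right way up: underside within 3.5 mm of the collar and 5 mm of its centre, axes within 0.12 rad. The box, the loose lid and the brush are within 30 mm of where they began (all of step 2 and angle between handle's own z axis and vertical below 0.8 rad and angle between the z axis of handle and the z axis of spindle_seat, either way round below 0.12 rad and linear speed of handle below 0.02 m/s and distance of each of box, lid, brush from where it was at the start of the episode below 0.03 m); the robot touches nothing.
It fails at once if a bystander (box, loose lid or brush) is shoved more than 30 mm (distance of any of box, lid, brush from where it was at the start of the episode above 0.03 m).
It also fails if it takes over 42 s, if anything falls off the work surface, if the arm or the gripper's body presses on something with over 40 N, if the wrist force passes 120 N, or if a joint passes its speed limit or range.

## Working session

There is one attempt and no reset: what is moved stays moved. The work goes in short steps, Python scripts to look and compute and a shell command to move; the robot and the scene stay as the last step left them, time stands still between calls to the robot, and variables do not carry over. Pictures are saved under pics/ and viewed, at most 10 in all, crops included, and the job is handed in when it is done.

```bash
ls; mkdir -p pics; python3 - <<'E'
from bench import manip, viewer
import cv2,numpy as np,pickle
print(manip.sense())
for n in ["scene","side","wrist"]:
    c=viewer.camera(n); pickle.dump(c,open(f"pics/{n}0.pkl","wb")); cv2.imwrite(f"pics/{n}0.png",c["frame"][:,:,::-1])
    print(n,c["fovy"],c["cx"],c["cy"],np.round(c["pose"],3).tolist())
E
```

```text
pics
{'clock': 0.0, 'q': array([-69.66678028,  26.89853072,  -2.78344441,  87.87323319,
         1.38029284,  65.3763321 ,  -4.71763989]), 'qd': array([ 0.01352669,  0.03093753, -0.02308368, -0.02268374, -0.01927923,
        0.01105208, -0.07148364]), 'tau': array([-7.18903038e-05, -5.07981312e+01, -8.02929187e-02, -2.36143899e+01,
       -6.11716043e-02,  3.80716275e-02,  1.75572495e-04]), 'position': array([0.25251059, 0.6253379 , 0.22148862]), 'tcp_rot': array([-1.79885511e+02,  4.16291705e-03,  1.58009557e+02]), 'contact_force': array([-0.22216871, -0.43810117,  0.57450964]), 'wrist_torque': array([ 0.07022927,  0.00681493, -0.02270986]), 'grip_force': 0.0, 'finger_gap': 0.08727520994025975}
scene 45.247439353851334 286.34670576981546 208.21026236769012 [[-0.899, 0.247, -0.362, 0.995], [0.438, 0.516, -0.736, 0.961], [0.004, -0.82, -0.572, 0.831], [0.0, 0.0, 0.0, 1.0]]
side 45.934483000120295 284.90491884170183 210.79547632911257 [[0.927, -0.197, 0.319, 0.113], [-0.375, -0.447, 0.812, -1.089], [-0.017, -0.872, -0.489, 0.757], [0.0, 0.0, 0.0, 1.0]]
wrist 63.866724216681895 280.0515896768542 204.4123672782727 [[0.374, 0.897, 0.234, 0.188], [0.927, -0.361, -0.097, 0.65], [-0.002, 0.254, -0.967, 0.385], [0.0, 0.0, 0.0, 1.0]]
```

View pics/scene0.png

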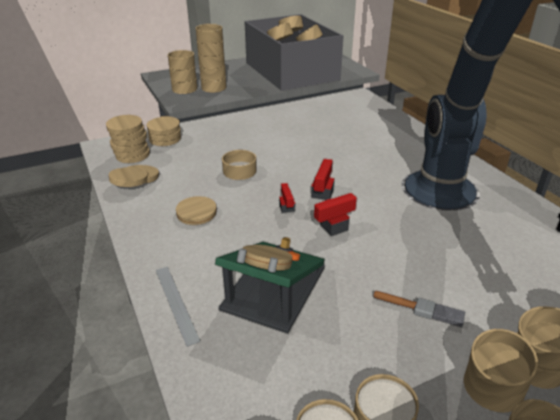

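View pics/side0.png

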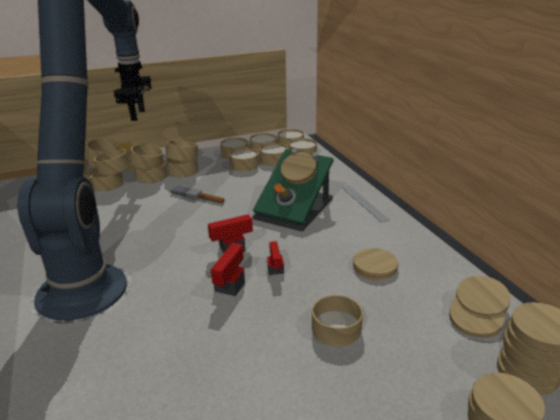

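The pictures show three red handles: scene (287,197), (322,180) and (335,212), which in the side view are (275,258), (228,270) and (230,232). The clamp is at scene (270,262) and side (290,190). Next is a close crop to read the corners.

```bash
python3 - <<'E'
import cv2,numpy as np
def crop(f,x,y,w,h,s):
    return cv2.resize(cv2.imread(f)[y:y+h,x:x+w],None,fx=s,fy=s,interpolation=cv2.INTER_CUBIC)
a=crop("pics/scene0.png",270,150,100,90,4);b=crop("pics/side0.png",200,205,100,90,4)
cv2.imwrite("pics/h.png",np.hstack([a,b]))
a=crop("pics/scene0.png",210,228,120,80,3.3333);b=crop("pics/side0.png",245,140,100,90,4)
a=cv2.resize(a,(400,267));a=np.vstack([a,np.zeros((93,400,3),np.uint8)])
cv2.imwrite("pics/c.png",np.hstack([a,b]))
E
```

```text
(no output)
```

View pics/h.png

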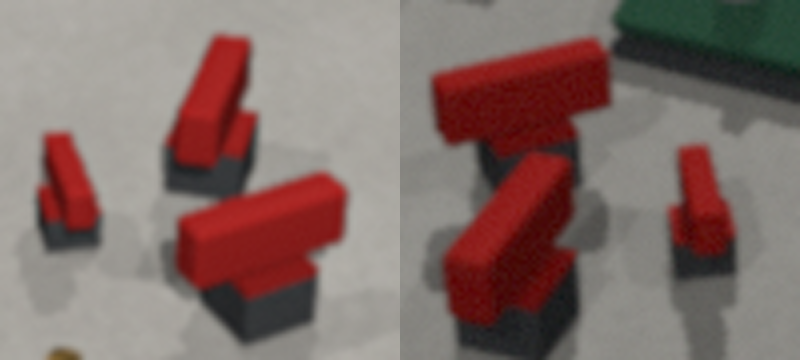

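View pics/c.png

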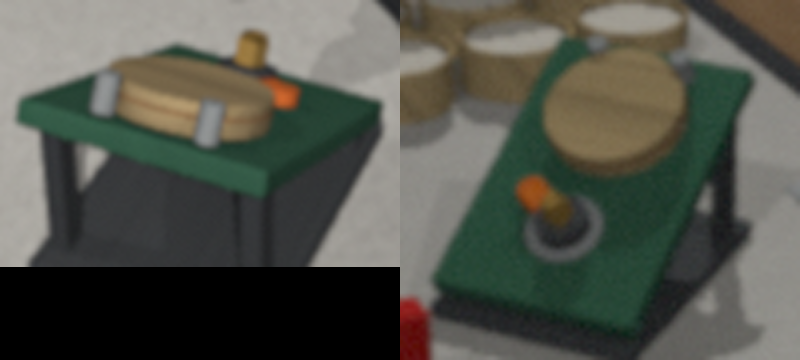

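```bash
cat > h.py <<'E'
import numpy as np,cv2,pickle
def K(c):
    f=210/np.tan(np.radians(c["fovy"])/2); return np.array([[f,0,c["cx"]],[0,f,c["cy"]],[0,0,1]])
def P(c): return K(c)@np.linalg.inv(c["pose"])[:3]
def proj(c,X):
    x=np.c_[X,np.ones(len(X))]@P(c).T; return x[:,:2]/x[:,2:]
def tri(c1,p1,c2,p2):
    X=cv2.triangulatePoints(P(c1),P(c2),np.float64(p1).T,np.float64(p2).T); X=(X[:3]/X[3]).T
    e=np.maximum(np.linalg.norm(proj(c1,X)-p1,axis=1),np.linalg.norm(proj(c2,X)-p2,axis=1)); return X,e
def ld(n): return pickle.load(open(f"pics/{n}.pkl","rb"))
E
python3 - <<'E'
from h import *
s,d=ld("scene0"),ld("side0")
S=lambda l:np.array(l)/4+[270,150]
D=lambda l:np.array(l)/4+[100,205]   # x given in mosaic: (x-400)/4+200
sc=S([[232,40],[197,137],[190,229],[336,182],[57,137],[84,212]])
sd=D([[471,264],[552,158],[438,88],[602,47],[693,150],[712,205]])
for name,i,j in (("A",0,1),("B",2,3),("C",4,5)):
  for a,b in ((i,j),(j,i)):
    X,e=tri(s,sc[[i,j]],d,sd[[a,b]])
    print(name,X.round(4).tolist(),e.round(1),"len",np.linalg.norm(X[0]-X[1]).round(4),"yaw",np.degrees(np.arctan2(*(X[1]-X[0])[[1,0]])).round(1))
# clamp: tip, board corners  (scene crop 3.333, side crop 4)
S2=lambda l:np.array(l)/3.3333+[210,228]; D2=lambda l:np.array(l)/4+[145,140]
X,e=tri(s,S2([[254,35],[20,108],[268,185],[380,105],[178,46]]),d,D2([[551,205],[570,40],[752,75],[640,328],[437,283]]))
print(X.round(4).tolist(),e.round(1))
E
```

```text
A [[0.3029, -0.1713, 0.0859], [0.3838, -0.074, 0.0781]] [1.2 0. ] len 0.1268 yaw 50.3
A [[0.352, -0.1213, 0.1196], [0.3336, -0.1248, 0.0406]] [8.2 7.8] len 0.0811 yaw -169.6
B [[0.3843, 0.0144, 0.0701], [0.4063, 0.0466, 0.1052]] [19.2 19.7] len 0.0525 yaw 55.6
B [[0.4512, 0.0333, 0.0865], [0.3355, 0.0268, 0.0859]] [0.8 0.7] len 0.1159 yaw -176.8
C [[0.4705, -0.1092, 0.0822], [0.4735, -0.091, 0.0295]] [2.  3.7] len 0.0559 yaw 80.5
C [[0.4633, -0.1396, 0.0623], [0.4807, -0.0605, 0.0511]] [0.9 0.7] len 0.0818 yaw 77.6
[[0.584, 0.1242, 0.0941], [0.7255, 0.2429, 0.1673], [0.7306, 0.2615, 0.1245], [0.5676, 0.1195, 0.0094], [0.5553, 0.0859, 0.0546]] [ 0.2 32.5 40.  33.1 26.3]
```

```bash
python3 - <<'E'
from h import *
s,d=ld("scene0"),ld("side0")
S2=lambda l:np.array(l)/3.3333+[210,228]; D2=lambda l:np.array(l)/4+[145,140]
X,e=tri(s,S2([[254,35],[20,100],[268,172],[382,102],[178,46]]),d,D2([[551,200],[752,75],[570,40],[437,283],[640,328]]))
print(X.round(4).tolist(),e.round(1))
u=(X[1]+X[2]-X[3]-X[4])/2; w=(X[2]+X[3]-X[1]-X[4])/2
print(np.linalg.norm(u),np.linalg.norm(w),"slope",np.degrees(np.arcsin(u[2]/np.linalg.norm(u))),"yaw",np.degrees(np.arctan2(u[1],u[0])),np.degrees(np.arctan2(w[1],w[0])))
E
```

```text
[[0.5853, 0.1271, 0.0967], [0.7729, 0.1757, 0.1439], [0.6669, 0.3012, 0.1447], [0.5011, 0.1608, 0.0289], [0.6108, 0.0362, 0.03]] [0.1 0.5 2.8 1.5 2.2]
0.2442412726913363 0.16516332001315637 slope 28.05635382958426 yaw 40.48835808778297 130.77831811576885
```

The bars measure 0.127 m, 0.116 m and 0.082 m, so the required 84 mm handle is the small one at scene (287,197), near (0.472, -0.100), with the bar at yaw about 78°. The clamp yaw is about 40.5° and its slope measures 28.06°, as it should. The spindle tip is near (0.585, 0.127, 0.097). Next I move over the handle for a close look.

```bash
python3 -m crank '[[87,-366,-246,0,0.7],[87,-366,-246,0,0.7],[87,-366,-246,0,0.7],[87,-366,-246,0,0.7],[87,-366,-246,0,0.7],[87,-366,-246,0,0.7],[87,-366,-246,0,0.7],[87,-366,-246,0,0.7],[87,-366,-246,0,0.7],[87,-366,-246,0,0.7],[87,-366,-246,0,0.7],[87,-366,-246,0,0.7]]' 20
python3 - <<'E'
from bench import manip
import numpy as np
s=manip.sense();p=s["position"];y=np.radians(s["tcp_rot"][2]);d=np.array([.472,-.13])-p[:2]
print(s["clock"],p,s["tcp_rot"],s["q"].round(1),1000*(d@[np.cos(y),np.sin(y)]),1000*(d@[np.sin(y),-np.cos(y)]),y-np.radians(77.6))
E
```

```text
clock: 1.15
position: [0.5037, 0.2535, 0.2227]
tcp_rot: [180.0, 0.2, 117.3]
contact_force: [-0.1, -1.5, 0.1]
finger_gap: 0.0872
grip_force: 0.0
1.15 [0.50369711 0.25354109 0.22270964] [179.97648583   0.20996035 117.267123  ] [-42.6  16.5  14.3 104.   -4.4  60.1   0.5] -326.4004049632667 -203.89029172047998 0.6923219010737445
```

```bash
python3 -m crank '[[87,-284,-177,0,0.692],[87,-284,-177,0,0.692],[87,-284,-177,0,0.692],[87,-284,-177,0,0.692],[87,-284,-177,0,0.692],[87,-284,-177,0,0.692],[87,-284,-177,0,0.692],[87,-284,-177,0,0.692],[87,-284,-177,0,0.692],[87,-284,-177,0,0.692],[87,-284,-177,0,0.692],[87,-284,-177,0,0.692]]'
python3 - <<'E'
from bench import manip,viewer
import numpy as np,cv2,pickle
from h import proj
c=viewer.camera("wrist");pickle.dump(c,open("pics/w1.pkl","wb"));cv2.imwrite("pics/w1.png",c["frame"][:,:,::-1])
print(manip.sense()["q"].round(1)); print(c["pose"].round(3).tolist())
E
```

```text
clock: 2.15
position: [0.4766, -0.0711, 0.2223]
tcp_rot: [-180.0, -0.0, 78.4]
contact_force: [0.4, 0.1, 0.1]
finger_gap: 0.0872
grip_force: 0.0
[-23.9   9.   31.  114.7  -5.5  57.8  -1.8]
[[0.98, -0.194, -0.051, 0.49], [-0.2, -0.948, -0.248, -0.005], [-0.001, 0.254, -0.967, 0.385], [0.0, 0.0, 0.0, 1.0]]
```

View pics/w1.png

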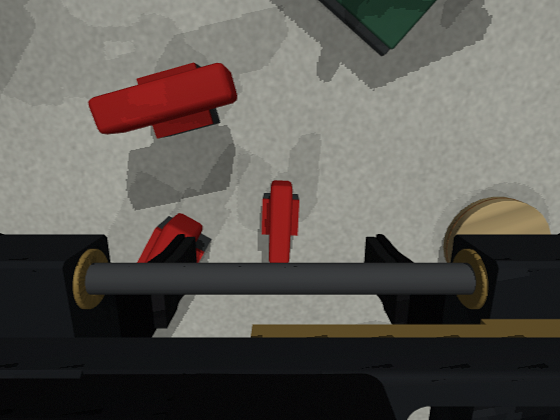

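The wrist view shows the small handle between the fingers, its bar running from (281,181) down to (279,262) and its side edges at u≈270 and 291. I back-project these at bar-top height.

```bash
python3 - <<'E'
from h import *
w=ld("w1"); f=w["frame"].astype(int)
red=(f[:,:,0]>90)&(f[:,:,1]<60)
def bp(c,u,v,z):
    r=c["pose"][:3,:3]@np.linalg.inv(K(c))@[u,v,1]; o=c["pose"][:3,3]; return (o+r*(z-o[2])/r[2]).round(4)
for v in (183,186,190,215,235,245,255,260):
    x=np.where(red[v,250:310])[0]+250
    print(v,x.min(),x.max(), bp(w,x.min()-.5,v,.064),bp(w,x.max()+.5,v,.064))
x=np.where(red[170:263,281])[0]+170; print(x.min(),bp(w,281,x.min(),.064),bp(w,281,x.min(),.032))
# cross-view check of bar-top height: scene/side blob of handle ends
s,d=ld("scene0"),ld("side0")
for y0 in (75,77.6,80):
  a=np.radians(y0);t=np.array([[.472+sx*.042*np.cos(a),-.1+sx*.042*np.sin(a),.064] for sx in(1,-1)])
  print(y0,proj(s,t).round(1).tolist(),proj(d,t).round(1).tolist(),proj(w,t).round(1).tolist())
E
```

```text
183 273 290 [ 0.4704 -0.0649  0.064 ] [ 0.4875 -0.0684  0.064 ]
186 272 291 [ 0.4688 -0.0676  0.064 ] [ 0.4879 -0.0715  0.064 ]
190 271 291 [ 0.4671 -0.0713  0.064 ] [ 0.4871 -0.0754  0.064 ]
215 262 297 [ 0.453  -0.0943  0.064 ] [ 0.4881 -0.1015  0.064 ]
235 270 290 [ 0.4564 -0.1165  0.064 ] [ 0.4772 -0.1208  0.064 ]
245 269 289 [ 0.4532 -0.1269  0.064 ] [ 0.4741 -0.1311  0.064 ]
255 269 288 [ 0.4509 -0.1376  0.064 ] [ 0.471  -0.1417  0.064 ]
260 269 288 [ 0.4497 -0.143   0.064 ] [ 0.4699 -0.1471  0.064 ]
181 [ 0.4789 -0.0646  0.064 ] [ 0.4777 -0.0705  0.032 ]
75 [[289.8, 199.5], [284.1, 183.5]] [[273.0, 237.9], [276.5, 256.0]] [[284.0, 175.0], [278.9, 255.8]]
77.6 [[290.5, 199.5], [283.4, 183.5]] [[272.3, 238.0], [277.2, 255.9]] [[282.0, 175.0], [280.7, 255.9]]
80 [[291.1, 199.4], [282.8, 183.6]] [[271.6, 238.1], [277.9, 255.8]] [[280.2, 175.0], [282.4, 255.8]]
```

```bash
python3 - <<'E'
from h import *
w=ld("w1"); f=w["frame"].astype(int)
red=(f[:,:,0]>90)&(f[:,:,1]<60)
for u in (266,296):
    x=np.where(red[170:263,u])[0]+170; print(u,x.min(),x.max())
    for v in (x.min()-.5,x.max()+.5):
        r=w["pose"][:3,:3]@np.linalg.inv(K(w))@[u,v,1]; o=w["pose"][:3,3]; print((o+r*(.032-o[2])/r[2]).round(4))
E
```

```text
266 199 234
[ 0.458  -0.0861  0.032 ]
[ 0.4494 -0.1263  0.032 ]
296 200 234
[ 0.4896 -0.0937  0.032 ]
[ 0.482 -0.133  0.032]
```

```bash
cat > go.py <<'E'
import sys,numpy as np
from bench import manip
s=manip.sense();p=s["position"];y=np.radians(s["tcp_rot"][2])
print(round(s["clock"],2),p.round(4),s["tcp_rot"].round(2),"q",s["q"].round(0),"F",s["contact_force"].round(1),"T",s["wrist_torque"].round(2),round(s["finger_gap"],4),round(s["grip_force"],1))
if len(sys.argv)>1:
    x,yy,z,w=map(float,sys.argv[1:]);d=np.array([x,yy])-p[:2]
    r=(y-np.radians(w)+np.pi)%(2*np.pi)-np.pi
    print("rows:",*(1000*np.array([d@[np.cos(y),np.sin(y)],d@[np.sin(y),-np.cos(y)],p[2]-z])).round(1),"roll",round(r,3))
E
python3 go.py .4736 -.0895 .037 76.8
```

```text
2.2 [ 0.4767 -0.0711  0.2223] [-1.7997e+02 -2.0000e-02  7.8450e+01] q [-24.   9.  31. 115.  -5.  58.  -2.] F [0.6 0.1 0.4] T [-0.09  0.08  0.01] 0.0869 0.0
rows: -18.7 0.7 185.3 roll 0.029
```

```bash
python3 -m crank '[[50,-19,1,130,0.029],[50,-19,1,130,0.029],[50,-19,1,130,0.029],[50,-19,1,145,0.029],[50,-19,1,160,0.029],[50,-19,1,170,0.029],[50,-19,1,180,0.029],[50,-19,1,185,0.029],[50,-19,1,185,0.029],[50,-19,1,185,0.029]]' 20; python3 go.py .4736 -.0895 .037 76.8
```

```text
clock: 3.03
position: [0.4742, -0.0916, 0.038]
tcp_rot: [179.9, -0.0, 76.6]
contact_force: [-0.5, -0.8, 0.2]
finger_gap: 0.0503
grip_force: 0.0
3.03 [ 0.4742 -0.0916  0.038 ] [ 1.7994e+02 -3.0000e-02  7.6620e+01] q [-14.  26.  25. 124. -20.  34.  12.] F [-0.5 -0.8  0.2] T [-0.08  0.08 -0.07] 0.0503 0.0
rows: 1.9 -1.0 1.0 roll -0.003
```

```bash
python3 -m crank '[[10,2,0,0,0],[10,2,0,0,0],[10,2,0,0,0],[10,2,0,0,0],[10,2,0,0,0],[10,2,0,0,0],[10,2,0,-10,0],[10,2,0,-40,0],[10,2,0,-80,0],[10,2,0,-110,0],[10,2,0,-120,0],[10,2,0,-120,0]]' 4; python3 - <<'E'
from bench import manip,viewer
import numpy as np,cv2,pickle
from h import proj
p=manip.sense()["position"]
out=[]
for n in ("scene","side"):
    c=viewer.camera(n);pickle.dump(c,open(f"pics/{n}2.pkl","wb"));u,v=proj(c,p[None])[0].astype(int)
    out.append(cv2.resize(c["frame"][v-50:v+40,u-50:u+50,::-1],None,fx=4,fy=4,interpolation=cv2.INTER_CUBIC))
cv2.imwrite("pics/g.png",np.hstack(out))
E
python3 go.py
```

```text
clock: 4.03
position: [0.4758, -0.0901, 0.1603]
tcp_rot: [179.7, -0.1, 76.6]
contact_force: [0.2, 0.9, -1.7]
finger_gap: 0.0222
grip_force: 4.0
4.13 [ 0.4732 -0.0895  0.1569] [-1.7993e+02 -2.0000e-02  7.6610e+01] q [-21.  14.  32. 119. -10.  49.   3.] F [ 0.1  0.4 -1.1] T [-0.07  0.08 -0.  ] 0.0221 4.0
```

View pics/g.png

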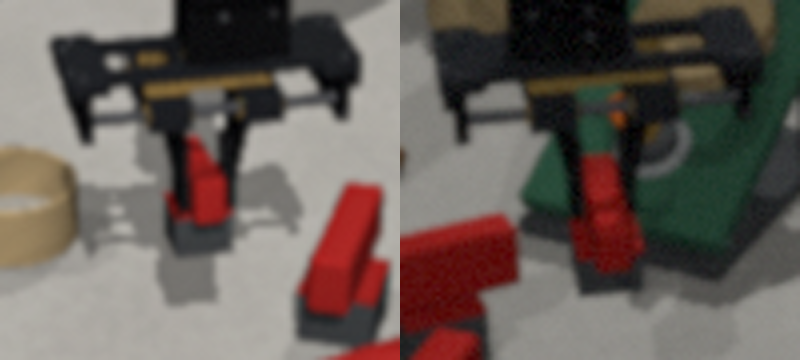

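The handle is lifted. At this scale the tilt in the grip is hard to see, so I fit it with a rendered model against the red mask in both views.

```bash
cat > fit.py <<'E'
from h import *
from scipy.spatial.transform import Rotation as Ro
def box(x,y,z0,z1): return np.array([[a,b,c] for a in(-x,x) for b in(-y,y) for c in(z0,z1)])
BAR=box(.042,.011,.032,.064)
def mask(c,R,t,zr,shape=(420,560)):
    m=np.zeros(shape,np.uint8)
    for b in (BAR,box(.02,.02,zr,.032)):
        q=proj(c,b@R.T+t)*16; cv2.fillConvexPoly(m,cv2.convexHull(q.round().astype(np.int32)),1,shift=4)
    return m>0
def red(c):
    f=c["frame"].astype(int); return (f[:,:,0]>80)&(f[:,:,1]<50)&(f[:,:,2]<60)
def cost(cs,R,t,zr):
    s=0
    for c in cs:
        m=mask(c,R,t,zr); k=cv2.dilate(m.astype(np.uint8),np.ones((9,9)))>0; r=red(c)&k
        s+=(m^r).sum()/m.sum()
    return s
def pose(tcp,yaw,g,tilt,h=.056):  # grip point (g,0,h) in handle held at 19 mm behind TCP; bar along tool x, +end up
    R=Ro.from_euler("ZY",[yaw,-tilt],degrees=True).as_matrix()
    return R,np.array(tcp)+[0,0,.019]-R@[g,0,h]
E
python3 - <<'E'
from fit import *
cs=[ld("scene0"),ld("side0")]
R=Ro.from_euler("z",76.7,degrees=True).as_matrix()
for zr in (.012,.016,.020,.024): print(zr,round(cost(cs,R,np.array([.469,-.109,0]),zr),3))
cs=[ld("scene2"),ld("side2")]
for zr in (.016,.020):
  print(sorted([(round(cost(cs,*pose([.474,-.09,.159],76.6,g,t),zr),3),t,g) for t in range(-20,61,4) for g in (.016,.02,.024)])[:6])
E
```

```text
0.012 0.873
0.016 0.813
0.02 0.775
0.024 0.745
[(np.float64(0.887), -12, 0.024), (np.float64(0.891), 0, 0.02), (np.float64(0.892), 4, 0.02), (np.float64(0.895), -4, 0.024), (np.float64(0.896), -8, 0.024), (np.float64(0.905), -4, 0.02)]
[(np.float64(0.844), 4, 0.02), (np.float64(0.851), 0, 0.024), (np.float64(0.854), 4, 0.024), (np.float64(0.859), 0, 0.02), (np.float64(0.859), 4, 0.016), (np.float64(0.859), 8, 0.016)]
```

Tilt in the grip is about 0–4°, so it did not swivel. I will get the tilt from contact on the spindle tip, so I first refine the spindle position by fitting a shaft model to both views.

```bash
cat > sp.py <<'E'
from fit import *
from scipy.optimize import minimize
yaw=40.6
Rc=Ro.from_euler("ZYZ",[yaw,-28,72],degrees=True).as_matrix()   # spindle frame
def sq(a,z): return [[sx*a/2,sy*a/2,z] for sx in(-1,1) for sy in(-1,1)]
SH=np.array(sq(16,0)+sq(16,18)+sq(11,24))/1000
th=np.linspace(0,2*np.pi,24); COL=np.array([[.021*np.cos(a),.021*np.sin(a),z] for a in th for z in(0,-.008)])
def hull(c,pts,up=4):
    m=np.zeros((420*up,560*up),np.uint8); q=(proj(c,pts)+.5)*up
    cv2.fillConvexPoly(m,cv2.convexHull((q*16).round().astype(np.int32)),1,shift=4); return cv2.resize(m.astype(np.float32),(560,420),interpolation=cv2.INTER_AREA)
E
python3 - <<'E'
from sp import *
cs=[ld("scene0"),ld("side0")]; win=[(275,232,298,252),(276,182,294,204)]
for c,(a,b,e,g) in zip(cs,win):
    f=c["frame"].astype(int); m=(f[:,:,0]-f[:,:,2]>45)&(f[:,:,0]<1.75*f[:,:,1])&(f[:,:,0]>f[:,:,1]); c["m"]=np.zeros((420,560)); c["m"][b:g,a:e]=m[b:g,a:e]
    v,u=np.where(c["m"]>0); print(len(u),u.min(),u.max(),v.min(),v.max(),u.mean().round(2),v.mean().round(2))
def cost(p,P=0):
    s=0
    for c,w in zip(cs,win):
        h=hull(c,SH@Rc.T+p)
        s+=abs(h-c["m"])[w[1]:w[3],w[0]:w[2]].sum()/h.sum()
    return s
T=np.array([.5853,.1271,.0967]); 
best=min((minimize(cost,T-Rc[:,2]*.024+d,method="Nelder-Mead",options=dict(initial_simplex=T-Rc[:,2]*.024+d+np.vstack([np.zeros(3),np.eye(3)*.006]),xatol=1e-4)) for d in ([0,0,0],[0,0,.004],[.004,0,0])),key=lambda r:r.fun)
print("seat",best.x.round(4),best.fun,"tip",(best.x+Rc[:,2]*.024).round(4))
s=np.array(best.x)
# z forced to text
z0=.066+.016*np.cos(np.radians(28))
r=minimize(lambda q:cost(np.r_[q,z0]),s[:2],method="Nelder-Mead",options=dict(initial_simplex=[s[:2],s[:2]+[.005,0],s[:2]+[0,.005]]))
print("z forced",z0,r.x.round(4),r.fun)
E
```

```text
87 275 292 238 251 284.4 243.38
42 276 286 184 194 281.57 189.33
seat [0.5949 0.1383 0.0826] 0.9972832986340323 tip [0.5864 0.131  0.1038]
z forced 0.08012716148574284 [0.5945 0.1375] 1.0352424337800454
```

```bash
python3 go.py .521 .0915 .19 31
```

```text
4.13 [ 0.4732 -0.0895  0.1569] [-1.7993e+02 -2.0000e-02  7.6610e+01] q [-21.  14.  32. 119. -10.  49.   3.] F [ 0.1  0.4 -1.1] T [-0.07  0.08 -0.  ] 0.0221 4.0
rows: 187.1 4.6 -33.1 roll 0.796
```

```bash
python3 -m crank '[[10,10,0,-10,0.05],[10,30,0,-20,0.15],[10,50,0,-33,0.25],[10,70,0,-33,0.35],[10,95,2,-33,0.45],[10,120,3,-33,0.55],[10,145,4,-33,0.65],[10,165,5,-33,0.74],[10,180,5,-33,0.796],[10,187,5,-33,0.796],[10,187,5,-33,0.796],[10,187,5,-33,0.796]]' 8
cat > shot.py <<'E'
import sys,pickle,cv2
from bench import viewer
for a in sys.argv[1:]:
    n,o=a.split(":"); c=viewer.camera(n); pickle.dump(c,open(f"pics/{o}.pkl","wb")); cv2.imwrite(f"pics/{o}.png",c["frame"][:,:,::-1])
E
python3 shot.py wrist:w3; python3 go.py
```

```text
clock: 5.13
position: [0.5213, 0.09, 0.1891]
tcp_rot: [180.0, 0.2, 31.0]
contact_force: [0.1, 0.6, -1.9]
finger_gap: 0.0219
grip_force: 8.0
5.18 [0.5215 0.0894 0.1896] [1.7999e+02 1.4000e-01 3.0960e+01] q [-43.  17.  36. 111. -12.  55. -61.] F [-0.3 -0.6 -2.3] T [-0.09  0.12  0.  ] 0.0219 8.0
```

View pics/w3.png

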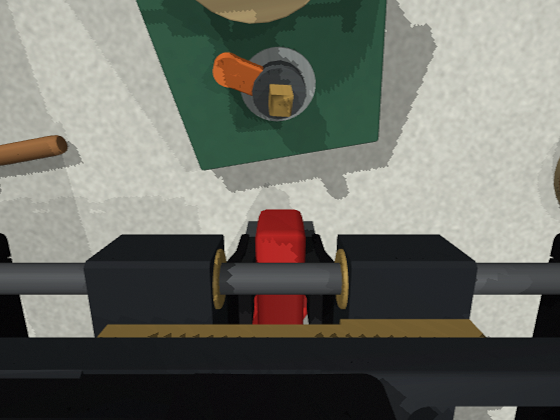

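The wrist view shows the spindle clearly: tip face near (281,103), collar centre near (279,85) and the orange cam pointing to (222,68), i.e. still swung aside. The held bar runs along the image vertical at u≈281.

```bash
cat >> sp.py <<'E'
def brass(c,w):
    a,b,e,g=w; f=c["frame"].astype(int); m=(f[:,:,0]-f[:,:,2]>45)&(f[:,:,0]<1.6*f[:,:,1])&(f[:,:,0]>f[:,:,1])
    M=np.zeros((420,560)); M[b:g,a:e]=m[b:g,a:e]; return M
def fitsp(cs,wins,x0,zfix=None,rot=Rc):
    ms=[brass(c,w) for c,w in zip(cs,wins)]
    def cost(p):
        p=p if zfix is None else np.r_[p,zfix]; s=0
        for c,m,w in zip(cs,ms,wins):
            h=hull(c,SH@rot.T+p); s+=abs(h-m)[w[1]:w[3],w[0]:w[2]].sum()/h.sum()
        return s
    x0=np.array(x0[:3 if zfix is None else 2]); n=len(x0)
    return minimize(cost,x0,method="Nelder-Mead",options=dict(initial_simplex=x0+np.vstack([np.zeros(n),np.eye(n)*.005]),xatol=1e-5))
E
python3 - <<'E'
from sp import *
w=ld("w3"); W=(262,78,300,122); m=brass(w,W); v,u=np.where(m>0); print(len(u),u.min(),u.max(),v.min(),v.max())
for z in (.0765,.0801,.084):
    r=fitsp([w],[W],[.595,.138],z); print(z,r.x.round(4),r.fun.round(3),"tip",(r.x+Rc[:2,2]*.024).round(4))
for sp in (60,66,72,78,84):
    R=Ro.from_euler("ZYZ",[yaw,-28,sp],degrees=True).as_matrix(); r=fitsp([w],[W],[.595,.138],.0801,R); print(sp,r.fun.round(3))
E
```

```text
714 269 293 84 116
0.0765 [0.5935 0.1332] 0.072 tip [0.5849 0.1259]
0.0801 [0.5933 0.1331] 0.079 tip [0.5847 0.1258]
0.084 [0.5931 0.1333] 0.093 tip [0.5846 0.126 ]
60 0.184
66 0.132
72 0.079
78 0.061
84 0.122
```

Seat is (0.593, 0.133, 0.080) and tip (0.585, 0.126, 0.101). This agrees with the two-view estimate (0.585, 0.127, 0.097) and with the text's heights. Now I put the bore over the tip.

```bash
python3 go.py .6041 .1381 .155 31
python3 -m crank '[[10,20,0,0,0],[10,40,0,0,0],[10,60,0,0,0],[10,80,0,0,0],[10,96,-1,0,0],[10,96,-1,10,0],[10,96,-1,20,0],[10,96,-1,30,0],[10,96,-1,35,0],[10,96,-1,35,0]]' 8; python3 go.py .6041 .1381 .134 31
```

```text
5.18 [0.5215 0.0894 0.1896] [1.7999e+02 1.4000e-01 3.0960e+01] q [-43.  17.  36. 111. -12.  55. -61.] F [-0.3 -0.6 -2.3] T [-0.09  0.12  0.  ] 0.0219 8.0
rows: 95.9 0.7 34.6 roll -0.001
clock: 6.02
position: [0.602, 0.1399, 0.1535]
tcp_rot: [-179.9, 0.2, 30.9]
contact_force: [-0.4, -1.1, -1.6]
finger_gap: 0.0217
grip_force: 8.0
6.02 [0.602  0.1399 0.1535] [-179.93    0.24   30.92] q [-41.  28.  33. 101. -18.  56. -60.] F [-0.4 -1.1 -1.6] T [-0.1   0.09 -0.03] 0.0217 8.0
rows: 0.9 2.7 19.5 roll -0.001
```

```bash
python3 -m crank '[[10,1,2.5,0,0],[10,1,2.5,5,0],[10,1,2.5,10,0],[10,1,2.5,15,0],[10,1,2.5,18,0],[10,1,2.5,20,0],[10,1,2.5,20,0]]' 8; python3 go.py .6041 .1381 .134 31; python3 shot.py scene:s4 side:d4; python3 - <<'E'
import cv2,numpy as np
a=cv2.imread("pics/s4.png")[195:285,230:330];b=cv2.imread("pics/d4.png")[125:215,240:340]
cv2.imwrite("pics/m4.png",np.hstack([cv2.resize(i,None,fx=4,fy=4,interpolation=cv2.INTER_CUBIC) for i in(a,b)]))
E
```

```text
clock: 6.6
position: [0.6056, 0.1394, 0.1348]
tcp_rot: [-180.0, 0.1, 31.0]
contact_force: [-1.2, -0.0, -1.3]
finger_gap: 0.0218
grip_force: 8.0
6.6 [0.6056 0.1394 0.1348] [-1.7998e+02  8.0000e-02  3.0990e+01] q [-40.  29.  32. 102. -19.  54. -59.] F [-1.2 -0.  -1.3] T [-0.1   0.13  0.01] 0.0218 8.0
rows: -2.0 0.3 0.8 roll -0.0
```

View pics/m4.png

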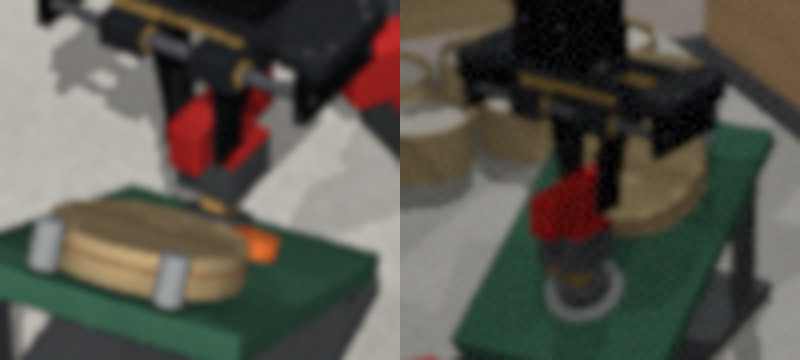

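The hub is over the tip with no contact (side view: hub at (575,250), collar below it). I follow the lean down towards home, letting the handle swivel in the pads.

```bash
python3 -m crank '[[10,-2,0,2,0],[10,-4,1,4,0],[10,-7,2,6,0],[10,-10,3,8,0],[10,-13,3,9,0],[10,-13,3,9,0]]' 6; python3 go.py .589 .123 .1205 31
```

```text
clock: 7.2
position: [0.5962, 0.1302, 0.1268]
tcp_rot: [-180.0, -0.0, 31.0]
contact_force: [-0.0, 1.6, 2.8]
finger_gap: 0.023
grip_force: 6.0
7.2 [0.5962 0.1302 0.1268] [-1.7996e+02 -2.0000e-02  3.0970e+01] q [-40.  29.  32. 104. -19.  52. -58.] F [-0.   1.6  2.8] T [ 0.65  0.12 -0.02] 0.023 6.0
rows: -9.9 2.5 6.3 roll -0.001
```

```bash
python3 -m crank '[[10,-2,1,1,0],[10,-4,1,3,0],[10,-6,2,4,0],[10,-8,2,6,0],[10,-10,2.5,7,0],[10,-11,2.5,9,0],[10,-11,2.5,9,0]]' 6; python3 go.py .589 .123 .1205 31; python3 shot.py scene:s5 side:d5; python3 - <<'E'
import cv2,numpy as np
a=cv2.imread("pics/s5.png")[195:285,230:330];b=cv2.imread("pics/d5.png")[125:215,240:340]
cv2.imwrite("pics/m5.png",np.hstack([cv2.resize(i,None,fx=4,fy=4,interpolation=cv2.INTER_CUBIC) for i in(a,b)]))
E
```

```text
clock: 7.78
position: [0.5899, 0.1244, 0.1189]
tcp_rot: [-179.9, -0.3, 31.0]
contact_force: [0.1, 5.7, 9.2]
finger_gap: 0.0244
grip_force: 10.6
7.78 [0.5899 0.1244 0.1189] [-179.93   -0.29   31.01] q [-39.  29.  32. 106. -19.  51. -57.] F [0.1 5.7 9.2] T [ 1.62 -0.02 -0.06] 0.0244 10.6
rows: -1.5 0.8 -1.6 roll 0.0
```

View pics/m5.png

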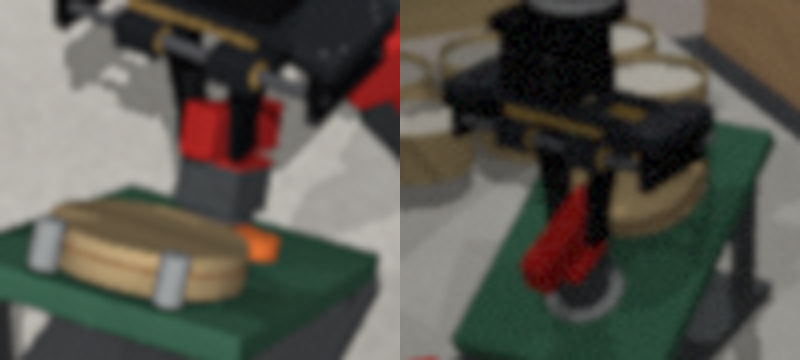

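The brass shaft is no longer visible, and the handle leans with the shaft and sits near the collar. I release it and press on the hub shoulders with the fingers straddling the bar.

```bash
python3 -m crank '[[30,0,0,0,0],[30,0,0,-2,0],[30,0,0,-4,0],[30,0,0,-4,0],[30,0,0,-4,0]]' 6; python3 go.py
cat > pz.py <<'E'
import sys
from sp import *
cs=[ld(n) for n in sys.argv[1:]]
def redm(c):
    f=c["frame"].astype(int); return ((f[:,:,0]>60)&(f[:,:,0]>2.2*f[:,:,1])&(f[:,:,0]>2.2*f[:,:,2])).astype(float)
ms=[redm(c) for c in cs]; seat=np.array([.5933,.1331,.0801])
cos,sin=np.cos,np.sin
def model(p): # dx,dy,dz mm along seat axes, tilt, spin deg
    R=Ro.from_euler("ZYZ",[yaw,-p[3],p[4]],degrees=True).as_matrix()
    return R,seat+Rc@Ro.from_euler("z",0).as_matrix()@(np.array(p[:3])/1000)
def cost(p,zr=.022):
    R,t=model(p); s=0
    for c,m in zip(cs,ms):
        h=np.maximum(hull(c,BAR@R.T+t),hull(c,box(.02,.02,zr,.032)@R.T+t)); k=cv2.dilate((h>0).astype(np.uint8),np.ones((9,9)))
        s+=((1-h)*m*k).sum()/h.sum()+.3*(h*(1-m)).sum()/h.sum()   # missing red may be hidden by fingers
    return s
x0=np.array([0,0,2,27,-15.]); st=np.diag([3,3,5,5,8.])
r=min((minimize(cost,x0+d,method="Nelder-Mead",options=dict(initial_simplex=x0+d+np.vstack([np.zeros(5),st]),maxiter=500)) for d in (np.zeros(5),np.array([0,0,4,-6,0]),np.array([0,0,0,0,8]))),key=lambda r:r.fun)
print("dx dy dz(mm) tilt spin",r.x.round(1),r.fun.round(3))
E
python3 shot.py scene:s6 side:d6 wrist:w6; python3 pz.py s6 d6; python3 pz.py s6 d6 w6
```

```text
clock: 8.3
position: [0.5876, 0.1211, 0.1208]
tcp_rot: [180.0, 0.1, 30.9]
contact_force: [-0.4, 0.1, -0.4]
finger_gap: 0.0299
grip_force: 0.0
8.3 [0.5876 0.1211 0.1208] [1.7997e+02 1.3000e-01 3.0940e+01] q [-39.  29.  32. 106. -19.  51. -57.] F [-0.4  0.1 -0.4] T [-0.04  0.15 -0.02] 0.0299 0.0
dx dy dz(mm) tilt spin [-1.  -3.9  3.9 36.2 -9.6] 0.214
dx dy dz(mm) tilt spin [  0.5  -4.6   1.5  35.6 -11.4] 0.343
```

```bash
python3 -m crank '[[31,-4,-1,0,0],[31,-7,-2,0,0],[31,-7,-2,3,0],[31,-7,-2,5,0],[31,-7,-2,7,0],[31,-7,-2,8,0],[31,-7,-2,8,0]]' 6; python3 go.py
```

```text
clock: 9.03
position: [0.5817, 0.1209, 0.1136]
tcp_rot: [-180.0, -0.0, 31.0]
contact_force: [-0.7, 0.5, 2.0]
finger_gap: 0.031
grip_force: 0.8
9.03 [0.5817 0.1209 0.1136] [-1.7998e+02 -3.0000e-02  3.1000e+01] q [-39.  29.  32. 107. -19.  50. -57.] F [-0.7  0.5  2. ] T [0.11 0.19 0.01] 0.031 0.8
```

```bash
python3 -m crank '[[31,1,0,2,0],[31,2,0,4,0],[31,3,0,6,0],[31,3,0,6,0]]' 6; python3 go.py;  python3 -m crank '[[31,3,0,4,0],[31,3,0,7,0],[31,3,0,7,0]]' 6;python3 go.py
```

```text
clock: 9.37
position: [0.5825, 0.1216, 0.1117]
tcp_rot: [-179.7, 0.2, 31.0]
contact_force: [-14.4, -1.2, 32.4]
finger_gap: 0.031
grip_force: 19.1
9.37 [0.5825 0.1216 0.1117] [-1.7971e+02  1.7000e-01  3.1000e+01] q [-39.  29.  32. 107. -20.  50. -57.] F [-14.4  -1.2  32.4] T [0.07 3.62 0.37] 0.031 19.1
clock: 9.62
position: [0.5831, 0.122, 0.1104]
tcp_rot: [-179.4, 0.4, 31.0]
contact_force: [-33.2, -5.6, 75.7]
finger_gap: 0.0313
grip_force: 42.9
9.62 [0.5831 0.122  0.1104] [-179.38    0.37   30.98] q [-39.  29.  32. 106. -20.  51. -57.] F [-33.2  -5.6  75.7] T [-0.12  8.07  0.67] 0.0313 42.9
```

```bash
python3 -m crank '[[31,0,0,-5,0],[31,0,0,-20,0],[31,0,0,-45,0],[31,0,0,-70,0],[31,-30,0,-85,0],[31,-65,0,-85,0],[0,-65,0,-85,0],[0,-65,0,-85,0]]' 20; python3 go.py; python3 shot.py scene:s7 side:d7 wrist:w7; python3 pz.py s7 d7;python3 pz.py s7 d7 w7; python3 pz.py w7
```

```text
clock: 10.28
position: [0.5295, 0.0891, 0.1857]
tcp_rot: [-179.9, -0.0, 30.9]
contact_force: [1.0, 0.5, 0.5]
finger_gap: 0.0242
grip_force: 0.0
10.28 [0.5295 0.0891 0.1857] [-179.93   -0.     30.87] q [-43.  18.  36. 111. -13.  55. -60.] F [1.  0.5 0.5] T [-0.03  0.05  0.01] 0.0242 0.0
dx dy dz(mm) tilt spin [-2.1  2.1  2.4 29.2 -6.6] 0.131
dx dy dz(mm) tilt spin [ -0.5  -0.5  -0.4  32.7 -12.1] 0.166
dx dy dz(mm) tilt spin [ -1.3   1.7  -2.2  30.4 -12.7] 0.02
```

View pics/w7.png

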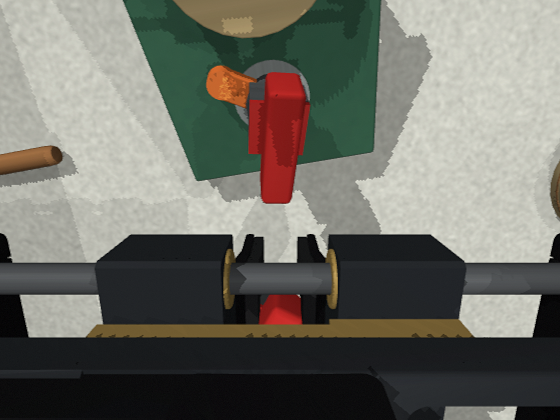

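The handle is home on the collar with the fit's dz within about 2 mm, and its bar runs (283,75) to (278,200). The cam at (222,85) is still swung aside. Next I work out an arc for pushing the bar's downslope end clockwise with closed fingers.

```bash
cat > arc.py <<'E'
import sys
from sp import *
from bench import manip
s=manip.sense();p=s["position"];y=np.radians(s["tcp_rot"][2])
seat=np.array([.5933,.1331,.0801]); psi0=-12.6
ex=np.array([np.cos(y),np.sin(y),0]);ey=np.array([np.sin(y),-np.cos(y),0])
def wp(th,gap,r=.033):
    R=Ro.from_euler("ZYZ",[yaw,-28,psi0-th],degrees=True).as_matrix()
    c=seat+R@[-r,-.026-gap,.048]; c[2]-=.010; w=np.degrees(np.arctan2(R[1,0],R[0,0])); d=c-p
    return th,gap,(1000*np.array([d@ex,d@ey,-d[2]])).round(1),((y-np.radians(w)+np.pi)%(2*np.pi)-np.pi).round(3),c.round(3),round(w)
a,b,n=map(float,sys.argv[1:4]); g=float(sys.argv[4])/1000
print(p.round(4))
for t in np.linspace(a,b,int(n)): print(*wp(t,g))
E
python3 arc.py 0 0 1 18; python3 arc.py 0 0 1 0
```

```text
[0.5316 0.0909 0.1855]
0.0 0.018 [21.9 40.8 92.6] 0.081 [0.571 0.067 0.093] 26
[0.5316 0.0909 0.1855]
0.0 0.0 [22.4 22.9 90.8] 0.081 [0.563 0.083 0.095] 26
```

```bash
python3 -m crank '[[0,10,20,0,0.05],[0,22,41,0,0.08],[0,22,41,20,0.08],[0,22,41,45,0.08],[0,22,41,70,0.08],[0,22,41,92,0.08],[0,22,41,92,0.08],[0,22,41,92,0.08]]' 20; python3 go.py; python3 arc.py 0 30 7 0
```

```text
clock: 11.1
position: [0.5708, 0.0665, 0.0924]
tcp_rot: [180.0, 0.2, 26.4]
contact_force: [1.4, -0.3, -0.1]
finger_gap: 0.0003
grip_force: 0.0
11.1 [0.5708 0.0665 0.0924] [1.7999e+02 1.6000e-01 2.6440e+01] q [-36.  29.  33. 110. -21.  47. -55.] F [ 1.4 -0.3 -0.1] T [-0.1   0.16  0.03] 0.0003 0.0
[0.5708 0.0665 0.0924]
0.0 0.0 [ -0.  -18.2  -2.3] 0.001 [0.563 0.083 0.095] 26
5.0 0.0 [ -2.1 -21.2  -1.7] 0.098 [0.559 0.085 0.094] 21
10.0 0.0 [ -3.9 -24.3  -1.1] 0.193 [0.556 0.087 0.093] 15
15.0 0.0 [ -5.5 -27.6  -0.7] 0.287 [0.554 0.089 0.093] 10
20.0 0.0 [ -6.8 -31.   -0.5] 0.38 [0.551 0.091 0.093] 5
25.0 0.0 [ -7.9 -34.5  -0.4] 0.47 [0.548 0.094 0.093] 0
30.0 0.0 [ -8.7 -38.1  -0.5] 0.559 [0.546 0.097 0.093] -6
```

```bash
python3 -m crank '[[0,0,-10,-2,0],[0,0,-18,-2,0],[0,-2,-21,-2,0.1],[0,-4,-24,-1,0.19],[0,-5.5,-27.5,-1,0.29],[0,-7,-31,-0.5,0.38],[0,-8,-34.5,-0.5,0.47],[0,-9,-38,-0.5,0.56],[0,-9,-38,-0.5,0.56]]' 20; python3 go.py; python3 arc.py 30 80 11 0
```

```text
clock: 11.85
position: [0.5464, 0.0953, 0.0962]
tcp_rot: [179.9, -0.2, -5.8]
contact_force: [-1.1, -5.5, 4.2]
finger_gap: 0.0007
grip_force: 3.4
11.85 [0.5464 0.0953 0.0962] [ 1.7993e+02 -1.7000e-01 -5.8300e+00] q [-46.  29.  42. 113. -26.  47. -85.] F [-1.1 -5.5  4.2] T [-1.22  0.45  0.08] 0.0007 3.4
[0.5464 0.0953 0.0962]
30.0 0.0 [-0.5 -1.4  3.4] -0.005 [0.546 0.097 0.093] -6
35.0 0.0 [-2.9 -4.2  3.2] 0.082 [0.544 0.1   0.093] -11
40.0 0.0 [-5.  -7.2  2.8] 0.167 [0.542 0.103 0.093] -15
45.0 0.0 [ -6.9 -10.3   2.3] 0.25 [0.541 0.106 0.094] -20
50.0 0.0 [ -8.5 -13.5   1.7] 0.331 [0.539 0.11  0.095] -25
55.0 0.0 [ -9.9 -16.8   0.9] 0.411 [0.538 0.113 0.095] -29
60.0 0.0 [-11.  -20.2  -0. ] 0.491 [0.538 0.117 0.096] -34
65.0 0.0 [-11.8 -23.6  -1.1] 0.569 [0.537 0.12  0.097] -38
70.0 0.0 [-12.2 -27.1  -2.2] 0.646 [0.537 0.123 0.098] -43
75.0 0.0 [-12.4 -30.5  -3.5] 0.724 [0.537 0.127 0.1  ] -47
80.0 0.0 [-12.3 -33.9  -4.8] 0.801 [0.538 0.13  0.101] -52
```

```bash
python3 -m crank '[[0,-3,-4,0,0.08],[0,-5,-7,0,0.17],[0,-7,-10,0,0.25],[0,-8.5,-13.5,0,0.33],[0,-10,-17,0,0.41],[0,-11,-20,-1,0.49],[0,-12,-23.5,-2,0.57],[0,-12,-23.5,-2,0.57]]' 20; python3 go.py; python3 shot.py scene:s8 side:d8 wrist:w8; sed -i 's/-15\.\]/float(__import__("os").environ.get("SP","-15"))]/' pz.py; SP=-78 python3 pz.py s8 d8;SP=-78 python3 pz.py s8 d8 w8; python3 arc.py 65 90 6 0
```

```text
clock: 12.52
position: [0.5365, 0.1184, 0.0983]
tcp_rot: [179.9, -0.2, -38.5]
contact_force: [-3.1, -9.3, 7.9]
finger_gap: 0.0005
grip_force: 5.3
12.52 [0.5365 0.1184 0.0983] [179.94  -0.19 -38.55] q [ -55.   32.   51.  114.  -32.   49. -114.] F [-3.1 -9.3  7.9] T [-1.75  0.85 -0.1 ] 0.0005 5.3
dx dy dz(mm) tilt spin [ 14.  -12.2   2.6  42.6 -70.1] 0.246
dx dy dz(mm) tilt spin [  7.4   0.9   2.3  26.2 -74.8] 0.419
[0.5365 0.1183 0.0983]
65.0 0.0 [-0.6 -1.7  1.1] -0.0 [0.537 0.12  0.097] -38
70.0 0.0 [-2.9 -4.4 -0.1] 0.077 [0.537 0.123 0.098] -43
75.0 0.0 [-4.9 -7.2 -1.3] 0.155 [0.537 0.127 0.1  ] -47
80.0 0.0 [ -6.6 -10.1  -2.7] 0.232 [0.538 0.13  0.101] -52
85.0 0.0 [ -8.1 -13.1  -4.1] 0.309 [0.538 0.134 0.102] -56
90.0 0.0 [ -9.2 -16.3  -5.6] 0.386 [0.539 0.137 0.104] -61
```

```bash
python3 -m crank '[[0,-3,-4.5,0,0.08],[0,-5,-7,-1,0.15],[0,-5,-7,-1,0.15]]' 20; python3 go.py; python3 -m crank '[[0,-2,-3,-1,0.08],[0,-2,-3,-1,0.08]]' 20; python3 go.py
```

```text
clock: 12.92
position: [0.5357, 0.1222, 0.0995]
tcp_rot: [179.7, -0.3, -47.3]
contact_force: [-7.5, -17.1, 12.7]
finger_gap: 0.0006
grip_force: 10.3
12.92 [0.5357 0.1222 0.0995] [179.65  -0.32 -47.27] q [ -57.   33.   54.  114.  -34.   51. -122.] F [ -7.5 -17.1  12.7] T [-3.33  1.49  0.06] 0.0006 10.3
clock: 13.08
position: [0.5352, 0.1237, 0.1002]
tcp_rot: [179.5, -0.4, -51.9]
contact_force: [-9.9, -20.5, 14.4]
finger_gap: 0.0004
grip_force: 12.8
13.08 [0.5352 0.1237 0.1002] [179.48  -0.35 -51.93] q [ -58.   33.   55.  114.  -35.   51. -126.] F [ -9.9 -20.5  14.4] T [-4.04  2.08  0.07] 0.0004 12.8
```

```bash
python3 -m crank '[[0,0,10,0,0],[0,0,25,0,0],[0,0,30,-30,0],[0,0,30,-65,0],[0,0,30,-95,0],[0,0,30,-95,0]]' 20; python3 go.py .524 .087 .19 31
```

```text
clock: 13.58
position: [0.5179, 0.1155, 0.1994]
tcp_rot: [-179.3, -0.1, -51.5]
contact_force: [1.3, 0.1, 0.2]
finger_gap: 0.0005
grip_force: 0.0
13.58 [0.5179 0.1155 0.1994] [-1.7931e+02 -1.2000e-01 -5.1450e+01] q [ -66.   24.   64.  112.  -26.   59. -132.] F [1.3 0.1 0.2] T [0.01 0.12 0.04] 0.0005 0.0
rows: 26.1 13.0 9.4 roll -1.439
```

```bash
python3 -m crank '[[0,26,13,0,-0.12],[0,26,13,0,-0.24],[0,26,13,0,-0.36],[0,26,13,0,-0.48],[0,26,13,5,-0.6],[0,26,13,9,-0.72],[0,26,13,9,-0.84],[0,26,13,9,-0.96],[0,26,13,9,-1.08],[0,26,13,9,-1.2],[0,26,13,9,-1.32],[0,26,13,9,-1.44]]' 20; python3 shot.py scene:s9 side:d9 wrist:w9; SP=-82 python3 pz.py s9 d9;SP=-82 python3 pz.py w9; SP=-82 python3 pz.py s9 d9 w9; python3 - <<'E'
from sp import *
w=ld("w9"); f=w["frame"].astype(int)
m=(f[:,:,0]>150)&(f[:,:,1]>60)&(f[:,:,1]<f[:,:,0]*.62)&(f[:,:,2]<80); v,u=np.where(m[:230]); print("orange",len(u),u.mean() if len(u) else 0,v.mean() if len(v) else 0)
seat=np.array([.5933,.1331,.0801])
for t in (0,10,20,40,72):
    a=np.radians(t); R=Ro.from_euler("ZY",[yaw,-28],degrees=True).as_matrix()
    print(t,proj(w,(seat+R@[.042*np.cos(a),.042*np.sin(a),-.009])[None]).round(0))
E
```

```text
clock: 14.58
position: [0.5201, 0.0873, 0.1852]
tcp_rot: [-180.0, -0.2, 31.4]
contact_force: [-0.6, 0.9, -0.1]
finger_gap: 0.0003
grip_force: 0.0
dx dy dz(mm) tilt spin [  4.7  -6.1   0.7  38.3 -73.7] 0.103
dx dy dz(mm) tilt spin [ -2.3   8.2  -3.5  22.5 -71.7] 0.013
dx dy dz(mm) tilt spin [  0.3   1.2  -0.4  29.  -69.7] 0.163
orange 25 266.36 48.4
0 [[266.  28.]]
10 [[256.  31.]]
20 [[247.  36.]]
40 [[232.  50.]]
72 [[221.  79.]]
```

I've used all ten pictures, so from here I measure numerically. I find the cam's direction by fitting the orange pixels.

```bash
cat > cam.py <<'E'
import sys
from sp import *
def om(c):
    f=c["frame"].astype(int); h=cv2.cvtColor(c["frame"],cv2.COLOR_RGB2HSV); return (h[:,:,0]>=5)&(h[:,:,0]<=13)&(h[:,:,1]>190)&(h[:,:,2]>80)
seat=np.array([.5933,.1331,.0801]); R=Ro.from_euler("ZY",[yaw,-28],degrees=True).as_matrix()
def back(c,u,v):
    r=c["pose"][:3,:3]@np.linalg.inv(K(c))@[u,v,1]; o=c["pose"][:3,3]; n=R[:,2]; p0=seat-R[:,2]*.009
    return R.T@(o+r*((p0-o)@n)/(r@n)-p0)
for n in sys.argv[1:]:
    c=ld(n); m=om(c); x,y=proj(c,seat[None])[0].astype(int); k=np.zeros_like(m); k[max(y-75,0):y+75,max(0,x-75):x+75]=1
    v,u=np.where(m&k)
    if len(u)==0: print(n,"none"); continue
    P=np.array([back(c,a,b) for a,b in zip(u,v)]); P=P[np.hypot(P[:,0],P[:,1])<.065]
    a=np.degrees(np.arctan2(P[:,1],P[:,0])); r=np.hypot(P[:,0],P[:,1])*1000
    if len(P): print(n,len(P),"angle mean/min/max",a.mean().round(1),a.min().round(1),a.max().round(1),"r",r.min().round(0),r.max().round(0))
E
python3 cam.py w3 scene0 side0 w7 w9 s9 d9
```

```text
w3 1337 angle mean/min/max 57.0 25.6 89.6 r 20.0 52.0
scene0 33 angle mean/min/max 66.0 42.0 102.8 r 19.0 62.0
side0 33 angle mean/min/max 59.9 45.0 74.4 r 30.0 52.0
w7 1191 angle mean/min/max 57.2 25.7 88.7 r 20.0 52.0
w9 1344 angle mean/min/max 0.2 -25.5 30.6 r 19.0 50.0
s9 none
d9 none
```

The cam started at about 57° (the same in w3 and w7) and now points at 0.2°, straight up the slope. Force rose to over 20 N with almost no further motion, so it is at the stop. As insurance that the handle stayed home, I press lightly along the axis on the bar top.

```bash
python3 go.py .5624 .1087 .145 31; python3 -m crank '[[0,15,6,0,0],[0,30,9,0,0],[0,44,5,15,0],[0,44,5,30,0],[0,44,5,38,0],[0,44,5,38,0]]' 20; python3 go.py .5624 .1087 .137 31
```

```text
14.73 [0.5201 0.0868 0.185 ] [-1.7995e+02 -1.3000e-01  3.0880e+01] q [-47.  18.  41. 112. -15.  55. -58.] F [ 1.4  0.3 -0.5] T [-0.1   0.1  -0.03] 0.0003 0.0
rows: 47.5 2.9 40.0 roll -0.002
clock: 15.23
position: [0.5588, 0.1044, 0.1445]
tcp_rot: [-180.0, 0.2, 30.9]
contact_force: [-1.0, 0.2, -0.6]
finger_gap: 0.0005
grip_force: 0.0
15.23 [0.5588 0.1044 0.1445] [-179.96    0.21   30.91] q [-44.  25.  39. 109. -20.  53. -55.] F [-1.   0.2 -0.6] T [-0.04  0.17  0.02] 0.0005 0.0
rows: 5.3 -1.8 7.5 roll -0.002
```

```bash
python3 -m crank '[[0,3,-2,2,0],[0,3,-2,4,0],[0,4,-2,6,0],[0,4,-2,7,0],[0,4,-2,7,0]]' 20; python3 go.py;python3 -m crank '[[0,0.5,0,1,0],[0,1,0,2,0],[0,1,0,2,0]]' 20; python3 go.py
```

```text
clock: 15.65
position: [0.5627, 0.1081, 0.1392]
tcp_rot: [-180.0, -0.0, 31.0]
contact_force: [0.7, -0.6, -0.2]
finger_gap: 0.0004
grip_force: 0.0
15.65 [0.5627 0.1081 0.1392] [-1.7999e+02 -2.0000e-02  3.0970e+01] q [-44.  26.  38. 109. -20.  52. -55.] F [ 0.7 -0.6 -0.2] T [-0.1   0.18 -0.01] 0.0004 0.0
clock: 15.9
position: [0.564, 0.1085, 0.1376]
tcp_rot: [180.0, -0.0, 31.0]
contact_force: [-1.4, -0.8, 4.4]
finger_gap: 0.0004
grip_force: 2.0
15.9 [0.564  0.1085 0.1376] [ 1.800e+02 -5.000e-02  3.097e+01] q [-44.  26.  38. 109. -20.  52. -55.] F [-1.4 -0.8  4.4] T [-0.08  0.32  0.05] 0.0004 2.0
```

```bash
python3 -m crank '[[0,0.5,0,1.5,0],[0,1,0,2.5,0],[0,1,0,2.5,0]]' 20; python3 go.py; python3 -m crank '[[0,0,0,-3,0],[0,-10,0,-20,0],[0,-30,0,-45,0],[0,-43,0,-47,0],[0,-43,0,-47,0],[0,-43,0,-47,0]]' 20; python3 shot.py scene:s10 side:d10 wrist:w10; python3 cam.py w10; SP=-72 python3 pz.py s10 d10 w10; python3 go.py
```

```text
clock: 16.15
position: [0.565, 0.1091, 0.137]
tcp_rot: [-179.9, -0.1, 31.0]
contact_force: [-6.0, -0.8, 17.9]
finger_gap: 0.0003
grip_force: 8.9
16.15 [0.565  0.1091 0.137 ] [-1.7991e+02 -8.0000e-02  3.0970e+01] q [-44.  26.  38. 109. -21.  52. -55.] F [-6.  -0.8 17.9] T [-0.08  1.44  0.04] 0.0003 8.9
clock: 16.65
position: [0.5272, 0.0871, 0.1814]
tcp_rot: [-179.9, -0.0, 31.0]
contact_force: [-0.1, 0.4, -0.2]
finger_gap: 0.0006
grip_force: 0.0
w10 1358 angle mean/min/max 0.3 -26.9 30.3 r 19.0 50.0
dx dy dz(mm) tilt spin [  1.1  -1.6   0.5  33.6 -70.6] 0.162
16.8 [0.5276 0.0877 0.1807] [-1.800e+02  6.000e-02  3.104e+01] q [-47.  19.  41. 111. -15.  55. -57.] F [ 0.3 -0.9 -0.5] T [-0.09  0.13  0.01] 0.0009 0.0
```

The handle is home and rigid under 18 N. The cam points at 0.3°, straight at the lid, and the arm is clear of everything, so I hand in.

```bash
python3 -c "
from bench import manip
print(manip.sign_off())"
```

```text
the job is handed in; nothing more can be done
None
```

I handed the job in at about 17 s: the red handle is fully home on the spindle (no give under 18 N) and turned clockwise to the stop, the orange cam measures within about 1° of straight up the slope, and the arm stayed away from the box, loose lid and brush; no verdict came back.

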